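# Rotate three blend samples between balance, stirrer and light box

## Task

Three amber blend samples share three instruments; move each on to its next one: the conical flask goes from the balance to the magnetic stirrer, the square bottle from the stirrer to the light box, and the round bottle from the light box to the balance. Each must end standing upright in the middle of its pan, plate or lit window, set down with care and never knocked over or dropped. The empty cork mat is free for parking one on the way, and the nosing glass, measuring cylinder and dish of caps are to stay where they are.

Things in the scene. Friction and masses are not known exactly. Their poses are not given: they have to be found in the camera images.
- conical_flask: Amber glass conical (Erlenmeyer) flask, 123 mm high over all, about 0.2 kg: base 76 mm across, cone narrowing to a 30 mm round neck at 82 mm height, black screw cap 37 mm in diameter from 99 to 123 mm height. Origin at the centre of its underside, z up along its axis. Can be lifted by the cap. Starts on the balance pan.
- square_bottle: Amber glass square bottle, 115 mm high over all, about 0.22 kg: body 52 by 52 mm up to 72 mm height, shoulder to a 28 mm round neck at 86 mm, black screw cap 37 mm in diameter from 91 to 115 mm height; small white label. Origin at the centre of its underside, z up along its axis, x and y square to its sides. Can be lifted by the cap. Starts on the stirrer plate.
- round_bottle: Amber glass round bottle, 138 mm high over all, about 0.22 kg: body 54 mm in diameter up to 84 mm height with a white paper band, shoulder to a 27 mm neck at 104 mm, black screw cap 33 mm in diameter from 114 to 138 mm height. Origin at the centre of its underside, z up along its axis. Can be lifted by the cap. Starts on the light box window.
- balance: White laboratory balance with a round steel pan of 106 mm diameter; fixed to the bench. Origin on the bench straight below the pan's centre; the pan's flat top is 55 mm above it. The housing is 150 mm wide (y) and reaches from 128 mm in front of the pan's centre (-x, sloping display and keys, 38 mm high) to 78 mm behind it.
- stirrer: Grey magnetic stirrer with a round white ceramic plate of 112 mm diameter, knob and switch on its front (-x); fixed to the bench. Origin on the bench straight below the plate's centre; the plate's flat top is 62 mm above it. The housing is 126 mm wide (y) and reaches from 106 mm in front (-x, with the knob) to 63 mm behind.
- lightbox: Colour-viewing light box: a low aluminium case 152 by 152 mm with a white opal window 122 by 122 mm inside a black frame; fixed to the bench. Origin on the bench straight below the window's centre; the window's flat top is 38 mm above it.
- cork_mat: Round cork mat, 104 mm in diameter, 6 mm thick, empty at the start: the free spot. Fixed to the bench. Origin at the centre of its underside.
- nosing_glass: Bystander: small clear stemmed tasting glass, 112 mm high, foot 52 mm and bowl 56 mm across. Origin at the centre of its underside. Leave it alone.
- measuring_cylinder: Bystander: slim clear measuring cylinder, 170 mm high, 27 mm in diameter on a white foot of 58 mm. Origin at the centre of its underside. Leave it alone.
- cap_dish: Bystander: flat clear glass dish, 68 mm across, 14 mm high, holding three spare caps. Origin at the centre of its underside. Leave it alone.

How it is judged:
By the outcome, as a careful person would: the job done as asked, in the order asked, and still so for the second after the job is handed in, with the robot touching nothing.
It also fails if it takes over 128 s, if anything falls off the work surface, if the arm or the gripper's body presses on something with over 40 N, if the wrist force passes 120 N, or if a joint passes its speed limit or range.

## Robot

A 6-joint arm with a two-finger parallel gripper is mounted at the origin on the work surface. World frame = base frame: x ahead of the robot, y to its left, z up, the work surface at z = 0. Lengths are in mm, angles in rad, forces in N, time in s.
With the tool pointing down it reaches from about 300 to 775 mm from the base axis. Payload 14.6 kg.
Tool frame: the origin (TCP) lies at the very end of the fingers, on their centre line; the grasp point (between the pads) lies 19 mm behind it; z points along the fingers, y is the line along which they close (so a half turn about z gives the same grasp; the last joint's range is limited). The gripper opens to 94 mm and grips with 3 to 60 N. Pads are 16 mm wide; open, the fingers measure 119 mm over their backs; the gripper's body (75 mm by 177 mm) begins 78 mm behind the grasp point.
Start: joints at [1.12, 0.3, 1.521, -0, 1.321, -0.067], TCP at [205.942, 509.977, 205.446] pointing down, gripper open.
Joint ranges: [-3.03, 3.03], [-0.79, 2.21], [0.23, 2.52], [-1.04, 4.18], [0, 3.07], [-2.55, 2.55]. Speed limits (rad/s): [2.22, 2.22, 2.57, 3.14, 3.14, 3.14].

## Interface

Orientations are given as [roll, pitch, yaw] about the fixed x, y, z axes, in that order (R = Rz(yaw) Ry(pitch) Rx(roll)).
In Python, from cell import manip, eyes, ticket gives the robot as it stands. The module is installed in compiled form; this text tells all that it offers.
- The arm moves only by the tool arm_command, never from a script. Its argument "plan" is a list of rows, each a list of 5 numbers: the opening, from -1 (shut) to 1 (fully open), then the shift along the tool's x, y, z in m, then the turn about the tool's z in rad. In form: [[jaw, dx, dy, dz, roll], ...]. A call has 1 to 20 rows; each row shifts and turns the commanded pose from where the row before left it, along the tool's axes as they then stand; what a row does not reach is not made up. A row lasts 1/8 s, in which the tool goes at most 62.5 mm and 10.7 degrees, less where a joint would pass 70% of its speed; a pose out of reach is approached as far as the arm can. A call is refused whole if a number of a shift passes 0.0625 or a number of a turn 0.188, either way. A call with a gripper value outside its range is refused whole. The fingers move at their own pace and stop on an object; "newtons" is the grip in N (left out, the last holds). Time passes only in rows, so rows that do not move let the fingers close. It gives the time, the measured TCP pose, the force, the opening and the grip force at its end, in the units of the state.
- manip.read_state(): the state, without advancing time (a new reading comes with each control period).
- eyes.camera(name): name is "scene" or "top" or "wrist"; returns a dict with "img" (480x640x3 uint8, blue, green, red), "z_map" (480x640 float32, mm along the optical axis (not along the pixel's ray), 0 where there is no reading), "fx", "fy", "cx", "cy" (pixels), "eye" and "orientation" of the camera in the world. Camera axes: x right, y down, z forward; pixel columns grow to the right and rows downward; lengths in mm; the calibration is good to about 2 mm. The wrist camera is an equidistant fisheye: a pixel r from the principal point sees the ray r / f radians off the axis. A picture is of the moment at which its call begins.
- ticket.sign_off(): hands the job in; it is judged then, once.
The state is a dict: "clock": time; "joints": joint angles; "qd": joint speeds; "effort": joint torques, N m; "eef_pos": TCP position; "eef_rot": TCP orientation; "wrist_force": force on the tool from outside, world axes, zero at the start; "moment": the same for the moment, N m; "finger_gap": finger opening in mm; "finger_force": force on a finger pad.
Only numpy, scipy, OpenCV 4.12 (cv2) and the standard library are available. Lean on these libraries where they do the work, as an engineer would, in place of code of your own. Each camera call takes 0.05 s, during which the arm holds its last target. There are 200 camera calls.

## Working session

There is one attempt and no reset: what is moved stays moved. The work goes in short steps, Python scripts to look and compute and a tool call to move; the robot and the scene stay as the last step left them, time stands still between calls to the robot, and variables do not carry over. Pictures are saved under pics/ and viewed, at most 14 in all, crops included, and the job is handed in when it is done.

Besides the shell and the picture viewer there is one more tool, called after "Call:" by a JSON object that holds its "api" and its "payload". arm_command: Moves the arm, as the interface text tells. Its arguments: {"type":"object","properties":{"plan":{"type":"array"},"newtons":{"type":"number"}},"required":["plan"]}

```bash
mkdir -p pics; cat > h.py <<'E'
import numpy as np, cv2
from scipy.spatial.transform import Rotation as R
from cell import manip, eyes, ticket
def cam(n):
    c=eyes.camera(n); c['R']=None
    o=np.array(c['orientation'],float)
    c['R']=R.from_euler('xyz',o).as_matrix() if o.shape==(3,) else (o if o.shape==(3,3) else R.from_quat(o).as_matrix())
    return c
def ray(c,u,v,z):
    d=c['R']@np.array([(u-c['cx'])/c['fx'],(v-c['cy'])/c['fy'],1]); e=np.array(c['eye'])
    return e+d*(z-e[2])/d[2]
def cloud(c):
    v,u=np.mgrid[0:480,0:640]; z=c['z_map']
    p=np.stack([(u-c['cx'])/c['fx']*z,(v-c['cy'])/c['fy']*z,z],-1)
    return p@c['R'].T+np.array(c['eye'])
E
python3 - <<'E'
from h import *
for n in ('scene','top'):
    c=cam(n); cv2.imwrite(f'pics/{n}0.png',c['img']); print(n,c['eye'],c['orientation'],c['fx'],c['cx'],c['cy'])
    np.savez(f'{n}0.npz',**{k:v for k,v in c.items()})
print(manip.read_state())
E
```

```text
scene [1166.07753015  426.30478879  733.52019107] [-2.33102574 -0.01977597  2.23745172] 509.2547475759306 326.63882113534066 243.20545186792583
top [ 391.79231475  -18.29667525 1033.56001536] [-2.92596303 -0.0053281  -1.51382443] 490.44980418135543 317.4296365441082 244.3926182215089
{'clock': 0.1, 'joints': array([ 1.12039686e+00,  3.00377657e-01,  1.52151647e+00,  1.26888207e-05,
        1.32070134e+00, -6.65902472e-02]), 'qd': array([ 0.00037839,  0.00109936, -0.00367679, -0.00098686, -0.00046211,
       -0.00093941]), 'effort': array([ 8.40295779e-04, -5.32649946e+01, -3.53281474e+01,  7.08629144e-02,
        2.35951989e-02, -1.16098363e-04]), 'eef_pos': array([205.84267968, 509.7752057 , 204.96491994]), 'eef_rot': array([-3.14059288e+00, -7.89919642e-05,  2.75778025e+00]), 'wrist_force': array([-0.26468201, -1.29282644,  0.93552879]), 'moment': array([0.0008389 , 0.01944085, 0.02252919]), 'finger_force': 0.0, 'finger_gap': 93.85128536118414}
```

View pics/top0.png

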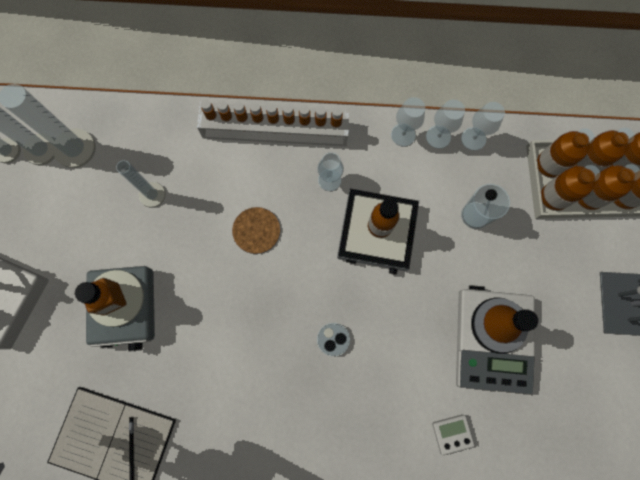

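View pics/scene0.png

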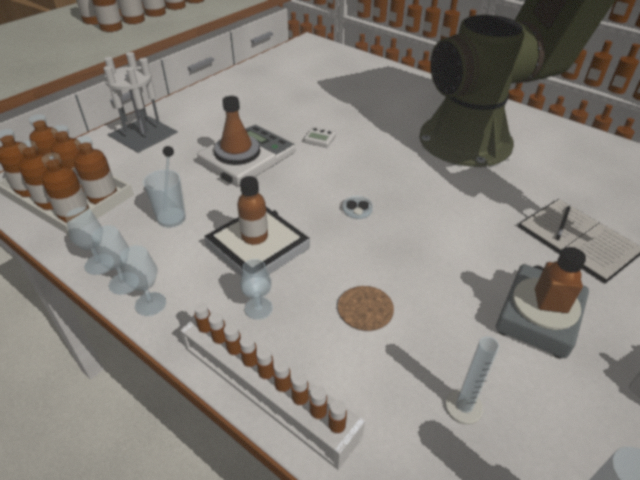

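The top view shows the stirrer plate near (120,297) with the square bottle's cap at (90,292), and the cork mat at (257,230). The light box is at (380,230) with the round cap at (388,208), and the balance pan is at (502,325) with the flask cap at (525,320). The scene view shows the same layout, with the cylinder beside the stirrer and the nosing glass beside the light box.

```bash
cat > m.py <<'E'
from h import *
def load(n): return dict(np.load(f'{n}0.npz'))
for n in ('top','scene'):
    c=load(n); P=cloud(c); dark=c['img'].max(2)<60
    ok=c['z_map']>0
    regs={'flask':(ray,None)}
    capm=(dark&ok&(P[...,2]>168)&(P[...,2]<190)).astype(np.uint8)
    k,l,s,ce=cv2.connectedComponentsWithStats(capm)
    for i in range(1,k):
        q=P[l==i]
        if s[i,4]>40 and 150<q[:,0].mean()<800:
            (x,y),r=cv2.minEnclosingCircle(q[:,:2].astype(np.float32)); print(n,'cap',ce[i].round(),(round(x),round(y),round(r)),'z',np.percentile(q[:,2],[5,50,95]).round())
    for nm,z,lo,hi in (('bal',55,49,60),('stir',62,57,68),('lb',38,33,43),('cork',6,2,10)):
        m=(ok&(P[...,2]>lo)&(P[...,2]<hi)&(P[...,0]<800)).astype(np.uint8)
        if nm=='cork': 
            h=cv2.cvtColor(c['img'],cv2.COLOR_BGR2HSV); m=((h[...,1]>90)&(P[...,2]<15)&(P[...,0]<800)&(P[...,0]>200)).astype(np.uint8)
        k,l,s,ce=cv2.connectedComponentsWithStats(m)
        for i in range(1,k):
            if s[i,4]>500:
                q=P[l==i][:,:2].astype(np.float32); (x,y),r=cv2.minEnclosingCircle(q); rr=cv2.minAreaRect(q)
                print(n,nm,ce[i].round(),s[i,4],(round(x),round(y),round(r)),np.round(rr[0]),np.round(rr[1]),round(rr[2]),'z',np.median(P[l==i][:,2]).round(1))
E
python3 m.py
```

```text
top cap [491. 194.] (690, -322, 10) z [179. 186. 189.]
top cap [389. 207.] (657, -139, 17) z [171. 176. 178.]
top cap [ 86. 292.] (471, 387, 18) z [171. 177. 179.]
top cap [527. 320.] (468, -383, 19) z [172. 178. 180.]
top bal [ 12. 292.] 1069 (460, 612, 78) [466. 580.] [155.  73.] 11 z 50.5
top bal [123. 318.] 1645 (461, 381, 91) [461. 381.] [149. 123.] 9 z 51.8
top bal [496. 327.] 985 (465, -384, 54) [ 465. -380.] [105.  99.] 14 z 55.0
top stir [122. 299.] 1386 (474, 384, 56) [474. 379.] [111. 102.] 1 z 61.9
top lb [377. 231.] 3964 (654, -138, 105) [ 653. -137.] [151. 153.] 83 z 37.2
top lb [495. 343.] 3866 (442, -381, 115) [ 440. -382.] [149. 186.] 88 z 36.8
top cork [256. 230.] 1687 (641, 123, 51) [641. 123.] [101. 100.] 6 z 6.0
scene cap [230. 102.] (473, -380, 16) z [169. 176. 179.]
scene cap [168. 151.] (695, -319, 8) z [178. 183. 188.]
scene cap [249. 183.] (661, -137, 16) z [170. 175. 177.]
scene cap [572. 257.] (475, 388, 19) z [169. 176. 178.]
scene bal [541. 309.] 1446 (464, 381, 92) [465. 382.] [150. 122.] 9 z 51.6
scene stir [542. 308.] 1559 (477, 384, 57) [484. 383.] [112.  98.] 86 z 61.7
scene lb [245. 154.] 1368 (445, -383, 112) [ 444. -381.] [151. 187.] 87 z 36.5
scene lb [257. 241.] 2691 (656, -136, 105) [ 655. -138.] [153. 155.] 82 z 36.8
scene cork [50. 87.] 1145 (514, -1142, 179) [  514. -1139.] [358.  23.] 1 z -16.7
scene cork [365. 308.] 1746 (644, 124, 50) [644. 125.] [98. 97.] 61 z 5.6
```

Call:
{"api": "arm_command", "payload": {"plan": [[1,0,0,0,0.1],[1,0,0,0,0.16],[1,0,0,0,0.17],[1,0,0,0,0.17],[1,0,0,0,0.17],[1,0,0,0,0.17],[1,0,0,0,0.15],[1,0,0,0,0.097],[1,-0.01,0.02,0,0],[1,-0.018,0.04,0,0],[1,-0.023,0.05,0,0],[1,-0.023,0.05,0,0],[1,-0.023,0.05,0,0],[1,-0.018,0.037,0,0],[1,-0.008,0.02,0,0],[1,0,0,0,0],[1,0,0,0,0]], "newtons": 25}}

```text
clock: 2.22
eef_pos: [471.8, 387.8, 205.4]
eef_rot: [-3.141, 0.0, 1.572]
wrist_force: [-0.3, -0.6, -0.3]
finger_gap: 94.3
finger_force: 0.0
```

```bash
python3 - <<'E'
from h import *
c=cam('wrist'); cv2.imwrite('pics/w1.png',c['img']); print(c['eye'],c['orientation'],c['fx'],c['cx'],c['cy'])
np.savez('w1.npz',**c)
E
```

```text
[469.9130926  471.61375988 384.43655661] [ 2.85383356e+00 -1.04558076e-04  1.17432691e-03] 371.64829954431775 317.9736191041549 237.0952626704546
```

View pics/w1.png

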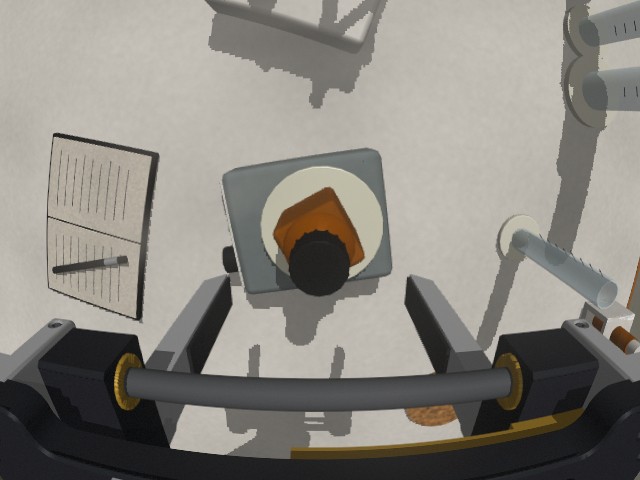

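The wrist view shows the square bottle's cap centred at about (319,264) between the open fingers, with the plate at (322,222).

```bash
cat >> h.py <<'E'
def fray(c,u,v,z):
    a=np.array([u-c['cx'],v-c['cy']]); r=np.hypot(*a); t=r/c['fx']
    d=c['R']@np.array([*(a/max(r,1e-9)*np.sin(t)),np.cos(t)]); e=np.array(c['eye']); return e+d*(z-e[2])/d[2]
def fcloud(c):
    v,u=np.mgrid[0:480,0:640]; x=u-c['cx'];y=v-c['cy'];r=np.hypot(x,y)+1e-9;t=r/c['fx'];z=c['z_map']
    p=np.stack([x/r*np.tan(t)*z,y/r*np.tan(t)*z,z],-1); return p@c['R'].T+np.array(c['eye'])
def wcap(c,x0,y0,z0,z1,R0=45,dark=True):
    P=fcloud(c); m=(c['z_map']>0)&(P[...,2]>z0)&(P[...,2]<z1)&(np.hypot(P[...,0]-x0,P[...,1]-y0)<R0)
    if dark: m&=c['img'].max(2)<70
    q=P[m][:,:2].astype(np.float32); (x,y),r=cv2.minEnclosingCircle(q); return round(x,1),round(y,1),round(r,1),len(q),np.median(P[m][:,2]).round(1)
E
python3 - <<'E'
from h import *
c=dict(np.load('w1.npz'))
print('cap top',wcap(c,472,387,173,181)); print('plate',wcap(c,475,384,58,66,75,False))
E
```

```text
cap top (470.6, 390.5, 18.8, 2699, np.float64(176.8))
plate (473.3, 384.6, 56.2, 5326, np.float64(61.8))
```

Call:
{"api": "arm_command", "payload": {"plan": [[1,0.001,0,0.01,0],[1,0,0,0.018,0],[1,0,0,0.017,0],[1,0,0,0.009,0],[1,0,0,0.003,0],[-1,0,0,0,0],[-1,0,0,0,0],[-1,0,0,0,0],[-1,0,0,0,0],[-1,0,0,0,0],[-1,0,0,0,0],[-1,0,0,0,0],[-1,0,0,0,0]]}}

```text
clock: 3.9
eef_pos: [472.9, 388.0, 148.4]
eef_rot: [-3.142, 0.0, 1.571]
wrist_force: [0.1, -0.2, -0.4]
finger_gap: 36.5
finger_force: 25.0
```

Call:
{"api": "arm_command", "payload": {"plan": [[-1,0,0,-0.004,0],[-1,0,0,-0.01,0],[-1,0,0,-0.014,0],[-1,-0.008,0.005,-0.01,0],[-1,-0.018,0.011,-0.002,0],[-1,-0.028,0.018,0,0],[-1,-0.034,0.022,0,0],[-1,-0.036,0.024,0,0],[-1,-0.036,0.024,0,0],[-1,-0.034,0.022,0,0],[-1,-0.03,0.02,0,0],[-1,-0.022,0.014,0,0],[-1,-0.012,0.008,0,0],[-1,-0.006,0.002,0.01,0],[-1,0,0,0.02,0],[-1,0,0,0.025,0],[-1,0,0,0.02,0],[-1,0,0,0.01,0],[-1,0,0,0,0],[-1,0,0,0,0]]}}

```text
clock: 6.4
eef_pos: [643.3, 124.1, 104.4]
eef_rot: [3.14, -0.0, 1.571]
wrist_force: [-0.2, 0.4, -1.9]
finger_gap: 36.6
finger_force: 25.0
```

Call:
{"api": "arm_command", "payload": {"plan": [[-1,0,0,0.006,0],[-1,0,0,0.003,0],[-1,0,0,0.001,0],[-1,0,0,0.001,0],[-1,0,0,0.0005,0],[-1,0,0,0,0],[-1,0,0,0,0]]}}

```text
clock: 7.28
eef_pos: [643.1, 124.0, 92.4]
eef_rot: [3.141, -0.0, 1.571]
wrist_force: [-3.8, 0.1, 5.4]
finger_gap: 36.8
finger_force: 25.0
```

Call:
{"api": "arm_command", "payload": {"plan": [[0.2,0,0,0,0],[0.6,0,0,0,0],[1,0,0,0,0],[1,0,0,0,0],[1,0,0,-0.01,0],[1,0,0,-0.025,0],[1,0,0,-0.03,0],[1,0,0,-0.03,0],[1,-0.01,-0.003,-0.02,0],[1,-0.03,-0.01,-0.008,0],[1,-0.05,-0.017,0,0],[1,-0.056,-0.019,0,0],[1,-0.056,-0.019,0,0],[1,-0.056,-0.019,0,0],[1,-0.056,-0.019,0,0],[1,-0.056,-0.019,0,0],[1,-0.056,-0.019,0,0],[1,-0.05,-0.017,0,0],[1,-0.022,-0.01,0,0],[1,-0.008,-0.002,0,0]]}}

```text
clock: 9.78
eef_pos: [468.8, -383.3, 214.9]
eef_rot: [-3.141, -0.0, 1.569]
wrist_force: [0.9, 0.0, -0.4]
finger_gap: 94.0
finger_force: 0.0
```

```bash
python3 - <<'E'
from h import *
c=cam('wrist'); s=manip.read_state(); print(s['eef_pos'],s['eef_rot'],s['finger_gap'])
print('cap',wcap(c,470,-382,173,182)); print('pan',wcap(c,466,-383,51,59,68,False))
t=cam('top'); P=cloud(t); m=(t['z_map']>0)&(P[...,2]>115)&(P[...,2]<126)&(np.hypot(P[...,0]-643,P[...,1]-124)<50)&(t['img'].max(2)<60)
print('parked cap',cv2.minEnclosingCircle(P[m][:,:2].astype(np.float32)))
E
```

```text
[ 469.1267712  -383.23807997  214.94550152] [-3.14137388e+00 -9.08830197e-06  1.56933041e+00] 94.27420862012505
cap (466.5, -382.4, 18.8, 2545, np.float64(177.8))
pan (465.1, -383.5, 53.2, 3654, np.float64(54.8))
parked cap ((640.06005859375, 124.39994812011719), 18.27254867553711)
```

Call:
{"api": "arm_command", "payload": {"plan": [[1,0,0,0.012,0],[1,0,0,0.02,0],[1,0,0,0.02,0],[1,0,0,0.011,0],[1,0,0,0.004,0],[-1,0,0,0,0],[-1,0,0,0,0],[-1,0,0,0,0],[-1,0,0,0,0],[-1,0,0,0,0],[-1,0,0,0,0],[-1,0,0,0,0],[-1,0,0,0,0]]}}

```text
clock: 11.5
eef_pos: [469.9, -382.0, 147.9]
eef_rot: [-3.141, -0.0, 1.571]
wrist_force: [-0.5, -0.3, 0.2]
finger_gap: 36.2
finger_force: 25.0
```

Call:
{"api": "arm_command", "payload": {"plan": [[-1,0,0,-0.004,0],[-1,0,0,-0.01,0],[-1,0,0,-0.014,0],[-1,0.008,0,-0.007,0],[-1,0.018,0,0,0],[-1,0.03,0,0,0],[-1,0.042,0.001,0,0],[-1,0.05,0.001,0,0],[-1,0.056,0.001,0,0],[-1,0.058,0.001,0,0],[-1,0.058,0.001,0,0],[-1,0.058,0.001,0,0],[-1,0.058,0,0,0],[-1,0.058,0,0,0],[-1,0.058,0,0,0],[-1,0.056,0,0,0],[-1,0.05,0,0,0],[-1,0.042,0,0,0],[-1,0.032,0,0,0],[-1,0.02,0,0,0]]}}

```text
clock: 14.0
eef_pos: [474.3, 371.8, 182.4]
eef_rot: [-3.141, 0.0, 1.572]
wrist_force: [0.1, -0.9, -1.9]
finger_gap: 36.5
finger_force: 25.0
```

Call:
{"api": "arm_command", "payload": {"plan": [[-1,0.01,0,0,0],[-1,0.004,0,0,0],[-1,0,0,0,0],[-1,0,0,0,0],[-1,0,0,0,0]]}}

```text
clock: 14.62
eef_pos: [476.1, 383.6, 183.0]
eef_rot: [3.142, -0.0, 1.57]
wrist_force: [0.2, 0.1, -3.2]
finger_gap: 36.2
finger_force: 25.0
```

Call:
{"api": "arm_command", "payload": {"plan": [[-1,0,0,0.008,0],[-1,0,0,0.01,0],[-1,0,0,0.005,0],[-1,0,0,0.002,0],[-1,0,0,0.001,0],[-1,0,0,0.001,0],[-1,0,0,0.001,0],[-1,0,0,0,0],[-1,0,0,0,0]]}}

```text
clock: 15.75
eef_pos: [476.0, 384.0, 155.0]
eef_rot: [3.142, -0.0, 1.571]
wrist_force: [0.3, 0.3, -1.9]
finger_gap: 36.6
finger_force: 25.0
```

Call:
{"api": "arm_command", "payload": {"plan": [[-1,0,0,0.0005,0],[-1,0,0,0.0005,0],[-1,0,0,0,0],[-1,0,0,0,0]]}}

```text
clock: 16.25
eef_pos: [476.0, 384.2, 154.9]
eef_rot: [3.141, -0.001, 1.571]
wrist_force: [-2.8, -1.2, 5.9]
finger_gap: 36.9
finger_force: 25.0
```

Call:
{"api": "arm_command", "payload": {"plan": [[0.2,0,0,0,0],[0.6,0,0,0,0],[1,0,0,0,0],[1,0,0,0,0],[1,0,0,-0.01,0],[1,0,0,-0.022,0],[1,0,0,-0.02,0],[1,-0.012,0.004,-0.01,0],[1,-0.03,0.01,0,0],[1,-0.05,0.018,0,0],[1,-0.056,0.02,0,0],[1,-0.056,0.02,0,0],[1,-0.056,0.02,0,0],[1,-0.056,0.02,0,0],[1,-0.056,0.02,0,0],[1,-0.056,0.019,0,0],[1,-0.05,0.017,0,0],[1,-0.03,0.01,0,0],[1,-0.014,0.005,0,0],[1,0,0,0,0]]}}

```text
clock: 18.75
eef_pos: [658.7, -138.4, 215.7]
eef_rot: [-3.141, -0.0, 1.57]
wrist_force: [0.7, 0.5, 0.5]
finger_gap: 94.0
finger_force: 0.0
```

```bash
python3 - <<'E'
from h import *
c=cam('wrist'); s=manip.read_state(); print(s['eef_pos'],s['eef_rot'],s['finger_gap'])
print('cap',wcap(c,658,-138,171,181)); print('lb',wcap(c,656,-137,34,42,120,False))
t=cam('top'); P=cloud(t); m=(t['z_map']>0)&(P[...,2]>178)&(P[...,2]<190)&(np.hypot(P[...,0]-475,P[...,1]-384)<50)&(t['img'].max(2)<60)
print('flask cap top',cv2.minEnclosingCircle(P[m][:,:2].astype(np.float32)))
E
```

```text
[ 658.72046184 -137.46217878  215.84266318] [-3.14129074e+00 -2.53232346e-04  1.57097702e+00] 93.67542766189051
cap (657.0, -138.7, 17.4, 2009, np.float64(175.7))
lb (653.5, -137.6, 105.1, 16445, np.float64(37.2))
flask cap top ((473.47576904296875, 380.51507568359375), 17.807546615600586)
```

Call:
{"api": "arm_command", "payload": {"plan": [[1,0,0,0.012,0],[1,0,0,0.02,0],[1,0,0,0.02,0],[1,0,0,0.012,0],[1,0,0,0.004,0],[-1,0,0,0,0],[-1,0,0,0,0],[-1,0,0,0,0],[-1,0,0,0,0],[-1,0,0,0,0],[-1,0,0,0,0],[-1,0,0,0,0],[-1,0,0,0,0]]}}

```text
clock: 20.48
eef_pos: [658.9, -138.0, 147.9]
eef_rot: [-3.142, 0.0, 1.571]
wrist_force: [0.5, -0.3, 0.3]
finger_gap: 32.7
finger_force: 25.0
```

Call:
{"api": "arm_command", "payload": {"plan": [[-1,0,0,-0.004,0],[-1,0,0,-0.01,0],[-1,0,0,-0.015,0],[-1,0,0,-0.012,0],[-1,-0.008,-0.006,-0.004,0],[-1,-0.018,-0.014,0,0],[-1,-0.028,-0.022,0,0],[-1,-0.034,-0.027,0,0],[-1,-0.035,-0.027,0,0],[-1,-0.035,-0.027,0,0],[-1,-0.034,-0.027,0,0],[-1,-0.027,-0.022,0,0],[-1,-0.016,-0.013,0,0],[-1,-0.008,-0.005,0,0],[-1,-0.002,-0.002,0,0],[-1,0,0,0,0],[-1,0,0,0.008,0],[-1,0,0,0.01,0],[-1,0,0,0.005,0],[-1,0,0,0,0]]}}

```text
clock: 22.98
eef_pos: [466.9, -382.8, 169.4]
eef_rot: [-3.141, -0.001, 1.571]
wrist_force: [-1.0, -0.2, -2.1]
finger_gap: 32.4
finger_force: 25.0
```

Call:
{"api": "arm_command", "payload": {"plan": [[-1,0,0,0.002,0],[-1,0,0,0.001,0],[-1,0,0,0.001,0],[-1,0,0,0.0005,0],[-1,0,0,0.0005,0],[-1,0,0,0,0],[-1,0,0,0,0]]}}

```text
clock: 23.85
eef_pos: [466.9, -383.0, 164.9]
eef_rot: [-3.142, 0.0, 1.571]
wrist_force: [-0.5, 0.2, -3.0]
finger_gap: 32.4
finger_force: 25.0
```

Call:
{"api": "arm_command", "payload": {"plan": [[-1,0,0,0.0005,0],[-1,0,0,0.0003,0],[-1,0,0,0,0],[-1,0,0,0,0]]}}

```text
clock: 24.35
eef_pos: [467.1, -383.2, 164.9]
eef_rot: [3.141, 0.001, 1.571]
wrist_force: [-2.1, 1.3, 4.8]
finger_gap: 32.2
finger_force: 25.0
```

Call:
{"api": "arm_command", "payload": {"plan": [[0.2,0,0,0,0],[0.6,0,0,0,0],[1,0,0,0,0],[1,0,0,0,0],[1,0,0,-0.01,0],[1,0,0,-0.022,0],[1,0,0,-0.018,0],[1,0.012,0.004,-0.01,0],[1,0.03,0.01,0,0],[1,0.05,0.017,0,0],[1,0.055,0.019,0,0],[1,0.055,0.019,0,0],[1,0.055,0.019,0,0],[1,0.055,0.019,0.01,0],[1,0.055,0.019,0.015,0],[1,0.05,0.018,0.02,0],[1,0.048,0.017,0.02,0],[1,0.027,0.01,0.01,0],[1,0.015,0.005,0,0],[1,0,0,0,0]]}}

```text
clock: 26.85
eef_pos: [642.9, 124.6, 149.6]
eef_rot: [3.141, -0.0, 1.572]
wrist_force: [-0.2, 0.4, 1.0]
finger_gap: 94.0
finger_force: 0.0
```

```bash
python3 - <<'E'
from h import *
c=cam('wrist'); s=manip.read_state(); print(s['eef_pos'],s['eef_rot'],s['finger_gap'])
print('cap',wcap(c,643,124,115,127))
E
```

```text
[642.9349196  123.68977675 149.83647736] [3.14087291e+00 4.83589246e-05 1.57085019e+00] 94.19369827902307
cap (640.8, 126.6, 18.8, 2762, np.float64(120.8))
```

Call:
{"api": "arm_command", "payload": {"plan": [[1,0.0015,0,0.01,0],[1,0,0,0.018,0],[1,0,0,0.017,0],[1,0,0,0.009,0],[1,0,0,0.003,0],[-1,0,0,0,0],[-1,0,0,0,0],[-1,0,0,0,0],[-1,0,0,0,0],[-1,0,0,0,0],[-1,0,0,0,0],[-1,0,0,0,0],[-1,0,0,0,0]]}}

```text
clock: 28.52
eef_pos: [642.9, 125.5, 92.2]
eef_rot: [-3.142, 0.0, 1.571]
wrist_force: [-1.6, -0.5, 0.4]
finger_gap: 36.5
finger_force: 25.0
```

Call:
{"api": "arm_command", "payload": {"plan": [[-1,0,0,-0.004,0],[-1,0,0,-0.012,0],[-1,0,0,-0.02,0],[-1,0,0,-0.02,0],[-1,-0.008,0,-0.014,0],[-1,-0.018,0.001,0,0],[-1,-0.028,0.002,0,0],[-1,-0.036,0.002,0,0],[-1,-0.038,0.002,0,0],[-1,-0.038,0.002,0,0],[-1,-0.036,0.002,0,0],[-1,-0.03,0.001,0,0],[-1,-0.018,0.001,0,0],[-1,-0.01,0,0,0],[-1,-0.0035,0,0,0],[-1,0,0,0.008,0],[-1,0,0,0.014,0],[-1,0,0,0.008,0],[-1,0,0,0.003,0],[-1,0,0,0,0]]}}

```text
clock: 31.02
eef_pos: [656.0, -137.9, 129.1]
eef_rot: [-3.142, -0.0, 1.571]
wrist_force: [-0.3, -0.1, -1.8]
finger_gap: 36.5
finger_force: 25.0
```

Call:
{"api": "arm_command", "payload": {"plan": [[-1,0,0,0.002,0],[-1,0,0,0.001,0],[-1,0,0,0.001,0],[-1,0,0,0.0005,0],[-1,0,0,0.0005,0],[-1,0,0,0.0005,0],[-1,0,0,0,0],[-1,0,0,0,0]]}}

```text
clock: 32.02
eef_pos: [656.0, -138.1, 124.1]
eef_rot: [3.141, 0.0, 1.571]
wrist_force: [-2.8, -0.1, 4.7]
finger_gap: 36.7
finger_force: 25.0
```

Contact; release, rise and back off to inspect.

Call:
{"api": "arm_command", "payload": {"plan": [[0.2,0,0,0,0],[0.6,0,0,0,0],[1,0,0,0,0],[1,0,0,0,0],[1,0,0,-0.01,0],[1,0,0,-0.025,0],[1,0,0,-0.03,0],[1,0,0,-0.03,0],[1,0,0,-0.02,0],[1,0.01,-0.01,-0.01,0],[1,0.03,-0.03,0,0],[1,0.04,-0.04,0,0],[1,0.04,-0.04,0,0],[1,0.03,-0.03,0,0],[1,0.01,-0.01,0,0],[1,0,0,0,0]]}}

```text
clock: 34.02
eef_pos: [495.7, 22.3, 248.9]
eef_rot: [3.141, 0.0, 1.572]
wrist_force: [-0.5, 0.5, 0.3]
finger_gap: 94.0
finger_force: 0.0
```

```bash
python3 - <<'E'
from h import *
for n in ('top','scene'):
    c=cam(n); cv2.imwrite(f'pics/{n}_end.png',c['img']); np.savez(f'{n}0.npz',**c)
    P=cloud(c); dark=c['img'].max(2)<60
    for nm,(x,y),z,(bx,by) in (('flask',(475,384),185,(474,384)),('round',(467,-383),193,(465,-382)),('square',(656,-138),153,(654,-137))):
        m=(c['z_map']>0)&dark&(abs(P[...,2]-z)<7)&(np.hypot(P[...,0]-x,P[...,1]-y)<40)
        q=P[m]; print(n,nm,cv2.minEnclosingCircle(q[:,:2].astype(np.float32)) if len(q) else None,np.percentile(q[:,2],95) if len(q) else '')
E
python3 m.py | grep -v cap; cd pics; python3 -c "
import cv2;cv2.imwrite('s_end.png',cv2.imread('scene_end.png'))"
```

```text
top flask ((473.15838623046875, 380.6900939941406), 18.06718635559082) 187.36240107729108
top round ((465.7261047363281, -382.9314270019531), 16.839834213256836) 194.96004473288065
top square ((653.2433471679688, -137.8023681640625), 18.538875579833984) 155.34387896523003
scene flask ((478.0186767578125, 381.8655700683594), 18.31646728515625) 186.26885647743487
scene round ((471.5979309082031, -380.5725402832031), 14.819317817687988) 193.69798158913102
scene square ((656.7317504882812, -135.5177764892578), 18.472923278808594) 153.9225020175588
top bal [ 12. 293.] 1052 (461, 612, 76) [467. 581.] [151.  72.] 11 z 50.6
top bal [122. 318.] 1655 (461, 380, 92) [461. 381.] [148. 123.] 9 z 51.8
top bal [495. 326.] 1301 (465, -383, 53) [ 465. -378.] [105.  95.] 11 z 55.0
top stir [118. 299.] 1180 (474, 384, 56) [473. 381.] [106. 111.] 79 z 61.9
top lb [378. 230.] 3877 (654, -138, 105) [ 653. -137.] [151. 152.] 83 z 37.1
top lb [494. 343.] 3861 (440, -381, 116) [ 438. -382.] [149. 190.] 88 z 36.8
scene bal [237. 150.] 591 (468, -383, 54) [ 472. -379.] [ 97. 105.] 46 z 54.4
scene bal [537. 311.] 1318 (465, 381, 92) [464. 382.] [149. 123.] 9 z 51.6
scene stir [545. 310.] 1285 (475, 384, 57) [481. 384.] [102. 111.] 4 z 61.7
scene lb [245. 154.] 1374 (449, -381, 111) [ 443. -381.] [152. 188.] 87 z 36.4
scene lb [257. 241.] 2580 (656, -137, 105) [ 655. -138.] [154. 152.] 83 z 36.7
scene cork [50. 87.] 1148 (514, -1137, 179) [  514. -1140.] [ 24. 358.] 90 z -16.6
scene cork [365. 308.] 1730 (644, 124, 50) [644. 125.] [98. 98.] 55 z 5.6
```

View pics/scene_end.png

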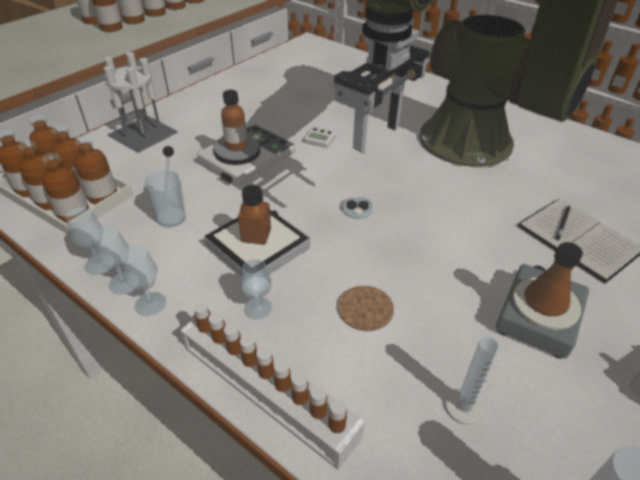

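View pics/top_end.png

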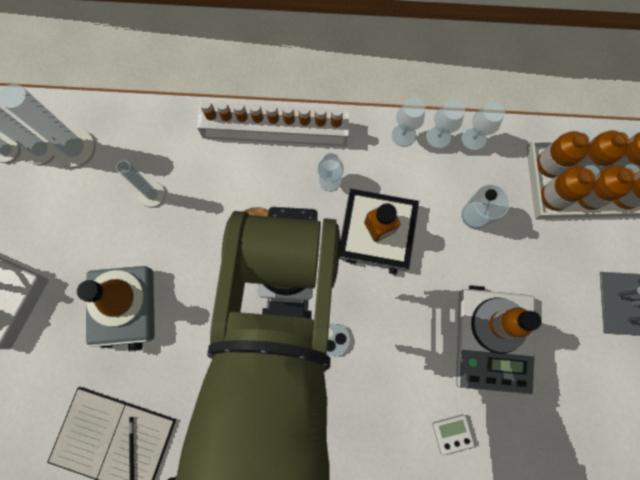

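In both views all three samples are upright on their new instruments: the flask on the stirrer (118,297), the square bottle on the light box (382,225) and the round bottle on the balance (505,325). Each is within about 3 mm of centre, and the bystanders haven't moved.

```bash
python3 -c "
from cell import ticket; print(ticket.sign_off())"
```

```text
the job is handed in; nothing more can be done
None
```

The job is handed in: the flask is on the stirrer, the square bottle on the light box and the round bottle on the balance, all upright and within about 3 mm of centre, after about 34 s of robot time.

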